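# Load the open station of a two-station drill jig and swing its leaf over

### The job

Take the one undrilled wooden blank out of the three-bay tray and set it in whichever station of the drill jig the hinged leaf is not lying over, pushed fully back against the two stop posts so that its rear edge holds the switch lever down. Leave the leaf where it lies until the blank is home; then swing it across by its bar and lower it gently onto the blank without letting it drop. Leave the two drilled blanks in the tray and do not disturb the tools and other things lying about.

Things in the scene. Friction and masses are not known exactly. Their poses are not given: they have to be found in the camera images.
- blank_c (a point): centre of the undrilled wooden blank, a plain block 60 (x) by 40 (y) by 30 (z) mm, about 0.08 kg, no hole in its top, in one of the tray's bays. In the bay only its ends (60 mm apart) are free for fingers, in the jig only its long sides (40 mm apart): it has to be put down on the bench and taken again. Clear bench: in front of the jig, about x 0.38 to 0.46, y 0.10 to 0.22
- drilled_1_c (a point): centre of an already drilled blank: same wood and size, but with a 13 mm hole straight down through the middle of its top; it stands in another bay
- drilled_2_c (a point): centre of the other drilled blank, same as drilled_1, in the remaining bay
- tray: fixed plywood tray, 74 (x) by 150 (y) mm; origin at the centre of its underside. Floor 5 mm thick; three bays side by side, centres at y = -48, 0, +48 mm, the blanks in them in any order. Bay walls 24 mm high above the floor, 56 mm long in x, 2 mm beside the blanks' long sides; the bays' front and back have only a lip 4 mm high above the floor, outer face 36.5 mm from the middle
- jig: fixed plywood base of the drill jig, 18 mm thick, x -64 to +74 mm, y -108 to +108 mm; origin at the middle of its underside below the leaf's hinge, x to the back (away from the robot), y left. Its two stations are alike, at y = +62 (left) and -62 mm (right); their floor is the base's top. Beside a blank's long sides there are 30 mm of room for fingers above the 6 mm rails
- seat_left (a point): where a blank's centre is when home in the left station (15 mm above its floor), jig axes. The blank lies lengthwise along x between rails 6 mm high (5 mm play each side), behind a front strip 5 mm high with its inner face 50 mm in front of this point, against two rigid stop posts 25 mm high whose faces are 30 mm behind it. Lower it about 13 mm short of home, then push it back to the posts
- seat_right (a point): the same for the right (-y) station
- lever_left (a joint): hinged roller lever of the left station's presence switch, between the stop posts: 0 rad free, its roller then 6 mm in front of the post faces, 19 mm above the station's floor; about 0.36 rad when a blank is hard against the posts; the switch is made above 0.25 rad. A light spring (under 0.3 N) pushes it forward; the blank's own weight holds it once home
- lever_right (a joint): the same for the right station
- leaf (a joint): the hinged leaf, an aluminium drill-bush plate of 0.2 kg that swings freely and falls to either side: about 0 rad when it lies over the left station, 3.14 over the right one, 1.57 straight up; -0.03 or 3.17 over an empty station, 0 or 3.14 when flat on a blank. At the start it lies over either one
- leaf_hinge (a point): middle of the leaf's hinge axis, which runs along the jig's x, 51 mm above the bench, midway between the stations; jig axes. The plate is 52 mm wide (x), 6 mm thick and ends 84 mm from the axis; the hinge lugs reach 60 mm above the bench
- leaf_bar (a point): middle of the leaf's bar handle: a round steel bar 10 mm thick, 58 mm clear length, parallel to the hinge axis and 126 mm from it, with a 37 mm gap between bar and plate for a finger; it can be pinched from above at any leaf angle and turns between the fingers. The point's own axes turn with the leaf
- marking_gauge_c (a point): middle of a wooden marking gauge, 58x210x70 mm, lying behind the tray; leave alone
- cork_block_c (a point): middle of a sanding block, 52x127x38 mm, lying in front of the jig to the right; leave alone
- caliper_c (a point): middle of a steel slide caliper, 71x182x10 mm, lying in front of the tray; leave alone
- pad_c (a point): middle of a grey rounded sanding pad, 45x70x26 mm, lying behind the gap between tray and jig; leave alone

How it is judged:
By the outcome, as a careful person would: the job done as asked, in the order asked, and still so for the second after the job is handed in, with the robot touching nothing.
It also fails if it takes over 72 s, if anything falls off the work surface, if the arm or the gripper's body presses on something with over 40 N, if the wrist force passes 120 N, or if a joint passes its speed limit or range.

### The arm

A 6-joint arm with a two-finger parallel gripper is mounted at the origin on a cart in front of the work surface, level with it; the furniture and walls round the work are solid. World frame = base frame: x ahead of the robot, y to its left, z up, the work surface at z = 0. Lengths are in m, angles in degrees, forces in N, time in s.
With the tool pointing down it reaches from about 0.3 to 0.95 m from the base axis. Payload 3.1 kg.
Tool frame: the origin (TCP) lies at the very end of the fingers, on their centre line; the grasp point (between the pads) lies bot.grip_depth behind it (bot.grip_depth is the distance from the TCP to the grasp point, in m); z points along the fingers, y is the line along which they close (so a half turn about z gives the same grasp; the last joint's range is limited). The gripper opens to 85 mm and grips with 20 to 120 N. Pads are 22 mm wide; open, the fingers measure 114 mm over their backs; the gripper's body (76 mm by 85 mm) begins 54 mm behind the grasp point. The pads swing forward as they close: fully open they stand 13 mm farther back than shut.
Start: joints at [60.407, 17.653, 93.61, -0, 68.738, -3.994], TCP at [0.27, 0.564, 0.231] pointing down, gripper open.
Joint ranges: [-175.34, 175.34], [-45.06, 112.39], [2.9, 150.54], [-68.45, 248.45], [3.09, 151.38], [-168.51, 168.51]. Speed limits (degrees/s): [159.86, 159.86, 180, 180, 180, 180].

### API

Orientations are given as a 3x3 rotation matrix whose columns are the frame's x, y, z axes.
In Python, from station import read_state, optics, bot gives the robot as it stands.
- The arm moves only by the tool send_rows, never from a script. Its argument "targets" is a list that holds one entry, the list of rows, each a list of 6 numbers: the shift along the world's x, y, z as a fraction of full scale, then the turn, a rotation vector about the world's x, y, z as a fraction of full scale. A call has 1 to 5 rows; each row is the pose to reach, as a shift and turn from the pose commanded when the call began; what a row does not reach only later rows make up. Full scale, the value 1, is 0.6 m for a shift and 30 degrees for a turn. A row lasts 1/8 s, in which the tool goes at most 62.5 mm and 10.7 degrees, less where a joint would pass 70% of its speed; a pose out of reach is approached as far as the arm can. A call with a number of a shift or a turn outside -1 to 1 is refused whole. A call with a gripper value outside its range is refused whole. "fingers" is the opening, from -1 (shut) to 1 (fully open), set as the call begins (left out, the last holds). The fingers move at their own pace and stop on an object; "squeeze" is the grip in N (left out, the last holds). Time passes only in rows, so rows that repeat a pose let the fingers close. It gives the time, the measured TCP pose, the force, the opening and the grip force at its end, in the units of the state.
- read_state(): the state, without advancing time (a new reading comes with each control period).
- optics.camera(name): name is "scene" or "top"; returns a dict with "frame" (420x560x3 uint8, blue, green, red), "depth" (420x560 float32, m along the optical axis (not along the pixel's ray), 0 where there is no reading), "camera_matrix" (3x3 intrinsics, pixels), "k1" (the pictures are not rectified: a ray, as slopes to the right and down, at radius r is drawn at 1 + k1 r^2 times it, then the intrinsics apply), "eye" and "rotation" of the camera in the world. Camera axes: x right, y down, z forward; pixel columns grow to the right and rows downward; lengths in m; the calibration is good to about 2 mm. A picture is of the moment at which its call begins.
- bot.sign_off(): hands the job in; it is judged then, once.
Trained networks look in the newest picture that a camera, given by its name, has taken for a name from the list of things; names that differ only in an ending like _2 or _b are one class to them, and where a whole thing is asked for, a point or a joint stands for the part that bears it (a point fixed in the world has none). Each returns a list of dicts, best first, with "confidence" (0 to 1); they miss things now and then, are a little off and sometimes report something else, mostly with a low value. They report only what shows in the picture. A call takes as long as a camera call.
- optics.find_in(thing, camera): "pixel" ([row, column] in pixels, amid what is visible of it).
- optics.masks_of(thing, camera): "region" (420x560 bool, what is visible of it) and "pixel" ([row, column] in pixels, amid what is visible of it).
The state is a dict: "t": time; "joints": joint angles; "joint_vel": joint speeds; "joint_torque": joint torques, N m; "tcp_pos": TCP position; "tool_rot": TCP orientation; "force": force on the tool from outside, world axes, zero at the start; "wrist_torque": the same for the moment, N m; "gripper_width": finger opening in m; "finger_force": force on a finger pad.
Only numpy, scipy, OpenCV 4.12 (cv2) and the standard library are available. Lean on these libraries where they do the work, as an engineer would, in place of code of your own. Each camera call takes 0.05 s, during which the arm holds its last target. There are 200 camera calls.

## Working session

There is one attempt and no reset: what is moved stays moved. The work goes in short steps, Python scripts to look and compute and a tool call to move; the robot and the scene stay as the last step left them, time stands still between calls to the robot, and variables do not carry over. Pictures are saved under pics/ and viewed, at most 10 in all, crops included, and the job is handed in when it is done.

Besides the shell and the picture viewer there is one more tool, called after ">>>" as a command line: name --argument value ..., lists and objects as JSON in quotes. send_rows: Moves the arm, as the interface text tells. Shift numbers are shares of 0.6 m and turn numbers shares of 30 degrees, none past 1 either way. Its arguments: {"type":"object","properties":{"targets":{"type":"array"},"fingers":{"type":"number"},"squeeze":{"type":"number"}},"required":["targets"]}

```bash
mkdir -p pics
cat > h.py <<'E'
import numpy as np, cv2
from station import read_state, optics, bot
def cloud(c):
    # world xyz for every pixel
    K=c["camera_matrix"];h,w=c["depth"].shape
    v,u=np.mgrid[:h,:w]
    xd=(u-K[0,2])/K[0,0]; yd=(v-K[1,2])/K[1,1]
    x,y=xd.copy(),yd.copy()
    for _ in range(15):
        s=1+c["k1"]*(x*x+y*y); x=xd/s; y=yd/s
    d=c["depth"]; P=np.stack([x*d,y*d,d],-1)
    W=P@np.array(c["rotation"]).T+np.array(c["eye"]); W[d==0]=np.nan
    return W
def proj(c,p):
    q=np.array(c["rotation"]).T@(np.array(p)-c["eye"]); a=q[:2]/q[2]; a=a*(1+c["k1"]*(a@a)); K=c["camera_matrix"]
    return K[1,1]*a[1]+K[1,2],K[0,0]*a[0]+K[0,2]
def snap(name,fn=None):
    c=optics.camera(name)
    if fn: cv2.imwrite("pics/"+fn,c["frame"])
    return c,cloud(c)
E
python3 - <<'E'
from h import *
np.set_printoptions(precision=4,suppress=True)
print(bot.grip_depth, read_state())
for n in("scene","top"):
    c,W=snap(n,n+"0.png"); print(n,c["eye"],c["rotation"],c["camera_matrix"],c["k1"])
    for t in["blank_c","drilled_1_c","tray","jig","leaf","leaf_bar","lever_left","pad_c","cork_block_c","caliper_c","marking_gauge_c"]:
        for m in optics.masks_of(t,n)[:4]:
            r=m["region"]; p=W[r]; p=p[~np.isnan(p[:,0])]
            print(t,round(m["confidence"],2),np.round(m["pixel"]),r.sum(),np.nanpercentile(p,[3,50,97],axis=0).round(3).tolist() if len(p) else None)
E
```

```text
0.0187 {'t': 0.0, 'joints': array([60.405 , 17.7061, 93.6898, -0.001 , 68.7384, -3.9925]), 'joint_vel': array([-0.0155,  0.0104,  0.0149,  0.041 , -0.0096,  0.0704]), 'joint_torque': array([  0.0004, -41.5242, -27.6667,  -0.0001,   0.01  ,   0.    ]), 'tcp_pos': array([0.2697, 0.5629, 0.23  ]), 'tool_rot': array([[-0.9018,  0.4321, -0.0011],
       [ 0.4321,  0.9018, -0.002 ],
       [ 0.0001, -0.0023, -1.    ]]), 'force': array([-0.1513, -0.6547,  0.4588]), 'wrist_torque': array([ 0.013 , -0.054 , -0.0051]), 'finger_force': 0.0, 'gripper_width': 0.08545509472303671}
scene [ 0.1666 -0.3327  0.8502] [[ 0.838  -0.4115  0.3584]
 [-0.5456 -0.647   0.5327]
 [ 0.0127 -0.6419 -0.7667]] [[485.7311   0.     275.7805]
 [  0.     485.7311 205.7372]
 [  0.       0.       1.    ]] 0.05763457563802576
blank_c 0.58 [165. 226.] 436 [[0.49, 0.381, 0.012], [0.515, 0.399, 0.035], [0.549, 0.422, 0.039]]
blank_c 0.29 [248. 337.] 6254 [[0.534, -0.027, 0.009], [0.592, 0.072, 0.021], [0.669, 0.193, 0.057]]
drilled_1_c 0.6 [177. 236.] 486 [[0.496, 0.335, 0.01], [0.521, 0.354, 0.035], [0.555, 0.377, 0.039]]
t
[... 1817 characters left out ...]
176. 340.] 1125 [[0.561, -0.035, 0.046], [0.597, 0.046, 0.051], [0.624, 0.097, 0.057]]
leaf_bar 0.93 [175. 342.] 1179 [[0.561, -0.036, 0.017], [0.598, 0.044, 0.051], [0.626, 0.098, 0.057]]
pad_c 0.88 [140. 268.] 556 [[0.659, 0.198, 0.008], [0.691, 0.222, 0.024], [0.727, 0.247, 0.027]]
cork_block_c 0.85 [255. 373.] 1189 [[0.363, -0.062, 0.012], [0.408, -0.019, 0.031], [0.454, 0.024, 0.036]]
cork_block_c 0.43 [212. 187.] 506 [[0.491, 0.381, 0.016], [0.519, 0.401, 0.034], [0.55, 0.421, 0.037]]
caliper_c 0.85 [288. 196.] 754 [[0.29, 0.317, -0.0], [0.344, 0.394, 0.003], [0.431, 0.437, 0.008]]
marking_gauge_c 0.9 [152. 194.] 986 [[0.643, 0.311, 0.018], [0.668, 0.399, 0.034], [0.696, 0.496, 0.069]]
```

Run:
```python
import cv2
a=cv2.imread("pics/scene0.png");b=cv2.imread("pics/top0.png")
A=cv2.resize(a[100:360,120:480],None,fx=2.2,fy=2.2,interpolation=cv2.INTER_CUBIC);cv2.imwrite("pics/a.png",A)
B=cv2.resize(b[110:310,150:410],None,fx=2.9,fy=2.9,interpolation=cv2.INTER_CUBIC);cv2.imwrite("pics/b.png",B)
```

```text
(no output)
```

View pics/a.png

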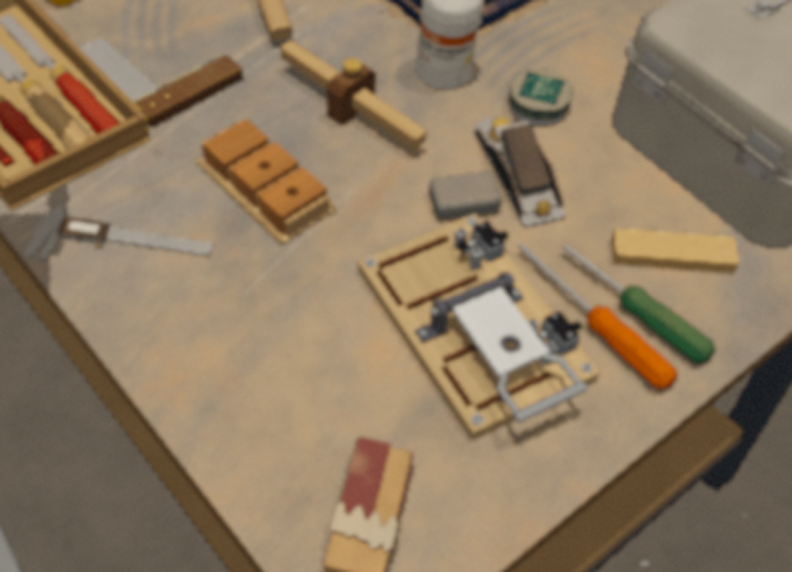

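View pics/b.png

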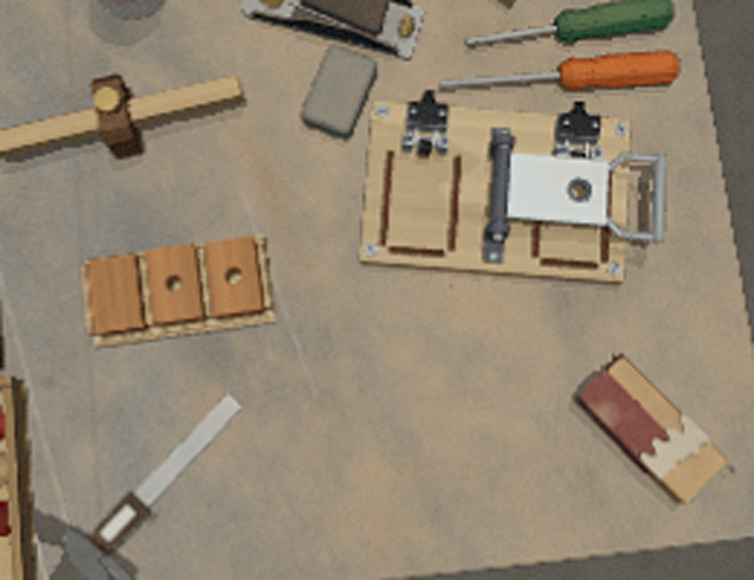

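```bash
cat >> h.py <<'E'
def rect(P):
    (cx,cy),(w,h),a=cv2.minAreaRect((P[:,:2]*1000).astype(np.float32)); return np.round([cx,cy,w,h,a],1)
def top(c,W,r,zlo,zhi):
    m=r&(W[...,2]>zlo)&(W[...,2]<zhi)
    m=cv2.morphologyEx(m.astype(np.uint8),cv2.MORPH_OPEN,np.ones((2,2)))>0
    return W[m]
E
python3 - <<'E'
from h import *
for n in("scene","top"):
    c,W=snap(n)
    for t,a,b in[("blank_c",.031,.041),("drilled_1_c",.031,.041),("jig",.012,.023),("leaf",.044,.053)]:
        for m in optics.masks_of(t,n)[:3]:
            if m["confidence"]<.5: continue
            P=top(c,W,m["region"],a,b); print(n,t,len(P),rect(P),P.mean(0).round(4))
    # whole tray blanks' tops
    x,y,z=np.moveaxis(W,-1,0)
    P=W[(x>.47)&(x<.59)&(y>.26)&(y<.44)&(z>.031)&(z<.042)];print(n,"3 tops",len(P),rect(P))
    P=W[(x>.5)&(x<.72)&(y>-.06)&(y<.28)&(z>.013)&(z<.024)];print(n,"base",len(P),rect(P))
    P=W[(x>.5)&(x<.66)&(y>-.06)&(y<.0)&(z>.035)&(z<.056)];print(n,"bar region",len(P),rect(P),P.mean(0).round(4))
E
```

```text
scene blank_c 330 [518.6 400.9  60.2  40.2  16.5] [nan nan nan]
scene drilled_1_c 340 [526.3 351.9  60.6  41.1  15.2] [nan nan nan]
scene jig 3237 [609.4  85.3 233.4 151.7  85.2] [nan nan nan]
scene leaf 320 [606.3   6.4  93.1  92.2  81.2] [nan nan nan]
scene 3 tops 1102 [527.7 355.5  62.3 148.6   7.5]
scene base 3968 [6.144e+02 1.101e+02 2.082e+02 3.410e+02 5.000e-01]
scene bar region 301 [589.6 -18.3  39.   73.   87. ] [ 0.5885 -0.0266  0.0511]
top blank_c 437 [520.7 401.3  58.   39.    7.7] [0.5196 0.3999 0.033 ]
top drilled_1_c 419 [527.6 354.1  57.7  39.8   6.2] [0.5265 0.3527 0.0327]
top jig 3395 [604.6  89.2 217.1 135.6  84.4] [nan nan nan]
top leaf 815 [581.9  17.   74.4 163.9  11.8] [nan nan nan]
top 3 tops 1277 [528.9 354.4  61.7 144.6   7.8]
top base 4080 [6.149e+02 1.102e+02 2.094e+02 3.396e+02 1.000e-01]
top bar region 203 [590.3 -18.6  39.1  72.4  88. ] [ 0.5918 -0.0262  0.0492]
```

```bash
cat > ov.py <<'E'
from h import *
from scipy.optimize import minimize
def J(p,q):
    x,y,a=p; a=np.radians(a); R=np.array([[np.cos(a),-np.sin(a)],[np.sin(a),np.cos(a)]]); q=np.atleast_2d(q).astype(float)/1000
    return np.c_[q[:,:2]@R.T+[x,y],q[:,2]]
def poly(c,p,q): return np.array([proj(c,w)[::-1] for w in J(p,q)])
base=[(-64,-108,18),(74,-108,18),(74,108,18),(-64,108,18)]
E
python3 - <<'E'
from ov import *
cs=[];fits=[]
for n in("scene","top"):
    c,W=snap(n); z=W[...,2]
    m=[k for k in optics.masks_of("jig",n) if k["confidence"]>.5][0]["region"]
    # silhouette of base: compare the filled mask with base polygon (top face + sides at z 0)
    def cost(p,c=c,m=m):
        a=np.zeros(m.shape,np.uint8)
        S=16
        q=np.r_[poly(c,p,base),poly(c,p,[(x,y,0) for x,y,_ in base])]
        h=cv2.convexHull(q.astype(np.float32))
        b=np.zeros((m.shape[0]*3,m.shape[1]*3),np.uint8); cv2.fillConvexPoly(b,np.round((h*3+1)*S).astype(np.int32),1,shift=4)
        b=cv2.resize(b*255,(m.shape[1],m.shape[0]),interpolation=cv2.INTER_AREA)/255.
        return np.abs(b-m).sum()
    r=minimize(cost,[.5995,.0897,-5.5],method="Nelder-Mead",options=dict(initial_simplex=[[.5995,.0897,-5.5],[.604,.0897,-5.5],[.5995,.094,-5.5],[.5995,.0897,-4]]))
    print(n,r.x.round(4),r.fun); fits.append(r.x); cs.append(c)
p=np.mean(fits,0); print(p)
out=[]
for c,(r0,c0) in zip(cs,[(190,270),(130,260)]):
    f=3; I=cv2.resize(c["frame"],None,fx=f,fy=f,interpolation=cv2.INTER_CUBIC)
    def L(q,col,cl=True): cv2.polylines(I,[np.round(poly(c,p,q)*f+1).astype(np.int32)],cl,col,1)
    L(base,(0,0,255))
    for s in(62,-62):
        L([(-30,s-20,18),(30,s-20,18),(30,s+20,18),(-30,s+20,18)],(255,0,0)); L([(-50,s-25,23),(-50,s+25,23)],(0,255,0)); L([(-50,s+25,24),(30,s+25,24)],(0,255,0),False)
    L([(-29,-126,47),(29,-126,47)],(255,0,255)); L([(-26,0,51),(26,0,51)],(255,0,255))
    out.append(I[r0*f:(r0+125)*f if 0 else r0*f+400,c0*f:c0*f+400])
cv2.imwrite("pics/ov.png",np.hstack(out))
E
```

```text
scene [ 0.6023  0.094  -5.8071] 262.8666666666667
top [ 0.6018  0.0928 -5.4439] 364.3254901960785
[ 0.60204725  0.09343828 -5.62546028]
```

View pics/ov.png

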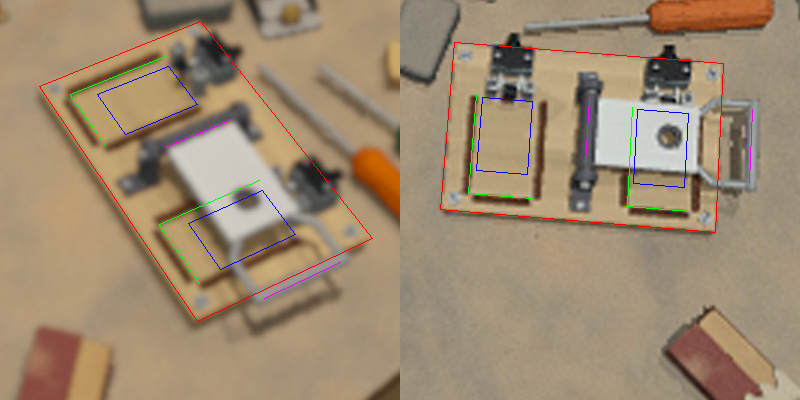

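>>> send_rows --targets '[[[0.4167,-0.2717,-0.185,0,0,-1],[0.4167,-0.2717,-0.185,0,0,-1],[0.4167,-0.2717,-0.185,0,0,-1],[0.4167,-0.2717,-0.185,0,0,-1],[0.4167,-0.2717,-0.185,0,0,-1]]]' --fingers 1 --squeeze 30

```text
t: 2.52
tcp_pos: [0.517, 0.4027, 0.1219]
tool_rot: [[-0.565, 0.825, 0.001], [0.825, 0.565, 0.001], [0.0, 0.001, -1.0]]
force: [1.4, 0.9, 0.3]
gripper_width: 0.0854
finger_force: 0.0
```

>>> send_rows --targets '[[[0,0,0,0,0,-0.35],[0,0,0,0,0,-0.7],[0,0,0,0,0,-0.88],[0,0,0,0,0,-0.88],[0,0,0,0,0,-0.88]]]'

```text
t: 3.15
tcp_pos: [0.5154, 0.4037, 0.1224]
tool_rot: [[-0.141, 0.99, 0.0], [0.99, 0.141, 0.0], [0.0, 0.0, -1.0]]
force: [-0.2, 0.2, 0.5]
gripper_width: 0.0854
finger_force: 0.0
```

>>> send_rows --targets '[[[0.007,-0.0045,-0.06,0,0,0],[0.007,-0.0045,-0.12,0,0,0],[0.007,-0.0045,-0.14,0,0,0],[0.007,-0.0045,-0.14,0,0,0]]]'

```text
t: 3.65
tcp_pos: [0.519, 0.4007, 0.0376]
tool_rot: [[-0.14, 0.99, -0.002], [0.99, 0.14, -0.001], [-0.001, -0.002, -1.0]]
force: [0.7, -0.4, -0.1]
gripper_width: 0.0857
finger_force: 0.0
```

Run:
```python
from h import *
c,W=snap("scene","s1.png")
s=read_state(); print(s["tcp_pos"],s["force"])
cv2.imwrite("pics/s1c.png",cv2.resize(c["frame"][90:260,130:370],None,fx=3,fy=3,interpolation=cv2.INTER_CUBIC))
```

```text
[0.51999537 0.40135756 0.03892583] [ 0.10885282  0.53138306 -0.04541438]
```

View pics/s1c.png

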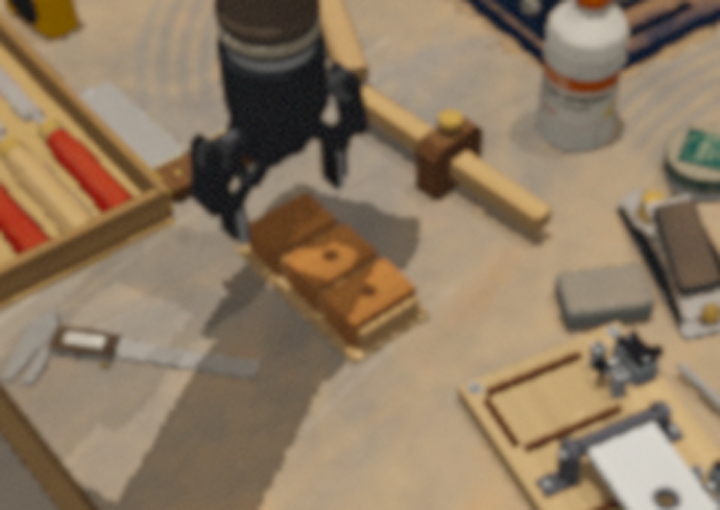

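>>> send_rows --targets '[[[0,0,-0.03,0,0,0],[0,0,-0.044,0,0,0],[0,0,-0.044,0,0,0]]]'

```text
t: 4.08
tcp_pos: [0.5187, 0.4004, 0.0108]
tool_rot: [[-0.139, 0.99, -0.002], [0.99, 0.139, -0.001], [-0.001, -0.002, -1.0]]
force: [0.6, -0.2, -0.2]
gripper_width: 0.0851
finger_force: 0.0
```

>>> send_rows --targets '[[[0,0,0,0,0,0],[0,0,0,0,0,0],[0,0,0,0,0,0],[0,0,0,0,0,0]]]' --fingers -1 --squeeze 30

```text
t: 4.58
tcp_pos: [0.5205, 0.4014, 0.0127]
tool_rot: [[-0.139, 0.99, 0.002], [0.99, 0.139, 0.001], [0.001, 0.002, -1.0]]
force: [0.5, 0.2, 1.2]
gripper_width: 0.0592
finger_force: 35.1
```

>>> send_rows --targets '[[[0,0,0.03,0,0,0],[0,0,0.1,0,0,0],[0,0,0.15,0,0,0],[0,0,0.15,0,0,0]]]'

```text
t: 5.08
tcp_pos: [0.5213, 0.4023, 0.1056]
tool_rot: [[-0.139, 0.99, 0.005], [0.99, 0.139, 0.003], [0.003, 0.005, -1.0]]
force: [0.3, -0.0, -0.7]
gripper_width: 0.0593
finger_force: 35.5
```

>>> send_rows --targets '[[[-0.033,-0.08,0,0,0,-0.1],[-0.066,-0.16,0,0,0,-0.2],[-0.1,-0.24,0,0,0,-0.3],[-0.133,-0.32,0,0,0,-0.4],[-0.167,-0.4,0,0,0,-0.453]]]'

```text
t: 5.7
tcp_pos: [0.4167, 0.1591, 0.1003]
tool_rot: [[0.098, 0.995, -0.004], [0.995, -0.098, -0.001], [-0.001, -0.004, -1.0]]
force: [1.2, 0.5, 0.0]
gripper_width: 0.0595
finger_force: 35.5
```

>>> send_rows --targets '[[[0,0,0,0,0,0],[0,0,-0.05,0,0,0],[0,0,-0.1,0,0,0],[0,0,-0.1,0,0,0]]]'

```text
t: 6.2
tcp_pos: [0.4163, 0.1606, 0.0393]
tool_rot: [[0.097, 0.995, -0.007], [0.995, -0.097, -0.002], [-0.002, -0.007, -1.0]]
force: [-0.1, -0.8, -1.0]
gripper_width: 0.0593
finger_force: 35.4
```

Run:
```python
from h import *
for n in("scene","top"):
    c,W=snap(n,n+"2.png");s=read_state(); print(s["tcp_pos"],s["force"],s["gripper_width"],np.degrees(np.arctan2(s["tool_rot"][1,1],s["tool_rot"][0,1])))
    for m in optics.masks_of("blank_c",n)[:2]:
        p=W[m["region"]]; print(m["confidence"],np.nanpercentile(p,[2,50,98],axis=0).round(4).tolist())
```

```text
[0.41795435 0.16106665 0.04066075] [ 0.10766166 -0.26303841 -1.26446912] 0.05924851803561185 -5.557462572229382
0.83 [[0.3841, 0.1411, 0.0342], [0.4157, 0.1515, 0.0615], [0.4419, 0.1787, 0.0653]]
[0.42007688 0.16155042 0.04239316] [-0.25142903  0.90278249 -1.26933213] 0.058986761266883445 -5.557502427975294
```

>>> send_rows --targets '[[[0,0,-0.03,0,0,0],[0,0,-0.05,0,0,0],[0,0,-0.056,0,0,0],[0,0,-0.058,0,0,0],[0,0,-0.058,0,0,0]]]'

```text
t: 7.02
tcp_pos: [0.4199, 0.1611, 0.0077]
tool_rot: [[0.097, 0.995, 0.001], [0.995, -0.097, 0.0], [0.0, 0.001, -1.0]]
force: [0.3, -0.2, 0.7]
gripper_width: 0.0588
finger_force: 35.5
```

>>> send_rows --targets '[[[0,0,0,0,0,0],[0,0,0,0,0,0],[0,0,0,0,0,0]]]' --fingers 1

```text
t: 7.4
tcp_pos: [0.4196, 0.161, 0.0072]
tool_rot: [[0.097, 0.995, 0.0], [0.995, -0.097, 0.0], [0.0, 0.0, -1.0]]
force: [0.1, 0.4, 0.3]
gripper_width: 0.0851
finger_force: 0.0
```

>>> send_rows --targets '[[[0,0,0.08,0,0,0],[0,0,0.13,0,0,0.3],[0,0,0.13,0,0,0.6],[0,0,0.13,0,0,0.9],[0,0,0.13,0,0,1]]]'

```text
t: 8.02
tcp_pos: [0.4194, 0.161, 0.0853]
tool_rot: [[-0.415, 0.91, 0.0], [0.91, 0.415, 0.0], [-0.0, 0.0, -1.0]]
force: [0.7, 0.8, 0.1]
gripper_width: 0.0853
finger_force: 0.0
```

>>> send_rows --targets '[[[0,0,0,0,0,0.35],[0,0,0,0,0,0.7],[0,0,0,0,0,1],[0,0,0,0,0,1]]]'

```text
t: 8.52
tcp_pos: [0.4194, 0.1609, 0.0851]
tool_rot: [[-0.812, 0.584, -0.0], [0.584, 0.812, -0.0], [0.0, -0.0, -1.0]]
force: [0.3, 0.1, 0.1]
gripper_width: 0.0853
finger_force: 0.0
```

>>> send_rows --targets '[[[0,0,0,0,0,0.35],[0,0,0,0,0,0.7],[0,0,0,0,0,1],[0,0,0,0,0,1]]]'

```text
t: 9.02
tcp_pos: [0.4194, 0.1609, 0.0851]
tool_rot: [[-0.995, 0.101, -0.0], [0.101, 0.995, -0.0], [0.0, -0.0, -1.0]]
force: [-0.3, -0.0, 0.7]
gripper_width: 0.0855
finger_force: 0.0
```

Run:
```python
from h import *
for n in("scene","top"):
    c,W=snap(n,n+"3.png");s=read_state(); print(s["tcp_pos"],s["force"],s["gripper_width"],np.degrees(np.arctan2(s["tool_rot"][1,1],s["tool_rot"][0,1])))
    x,y,z=np.moveaxis(W,-1,0)
    P=W[(x>.36)&(x<.47)&(y>.1)&(y<.21)&(z>.024)&(z<.034)]; print(len(P),rect(P))
    for m in optics.masks_of("blank_c",n)[:2]:
        p=W[m["region"]]; print(m["confidence"],np.nanpercentile(p,[2,50,98],axis=0).round(4).tolist())
cv2.imwrite("pics/s3.png",cv2.resize(cv2.imread("pics/scene3.png")[110:310,190:450],None,fx=2.8,fy=2.8))
```

```text
[0.41939366 0.16094269 0.08512092] [-0.18937981  0.21231144  0.26786004] 0.08538813286695451 84.16265902547546
424 [418.1 163.8  43.   60.3  84. ]
0.6 [[0.3878, 0.1181, 0.0031], [0.411, 0.1515, 0.03], [0.444, 0.1842, 0.1059]]
0.53 [[0.3542, -0.0698, 0.0079], [0.4015, -0.0262, 0.0329], [0.4553, 0.0259, 0.0378]]
[0.41943221 0.1609719  0.08514562] [ 0.65956193 -0.17784179  0.42354679] 0.08527249549314901 84.23970214066077
0 [0. 0. 0. 0. 0.]
0.45 [[0.3632, -0.0683, 0.0171], [0.4037, -0.0245, 0.0316], [0.4616, 0.0897, 0.439]]
0.22 [[0.5383, -0.0301, 0.0015], [0.6017, 0.0945, 0.0181], [0.6747, 0.1966, 0.0558]]
```

View pics/s3.png

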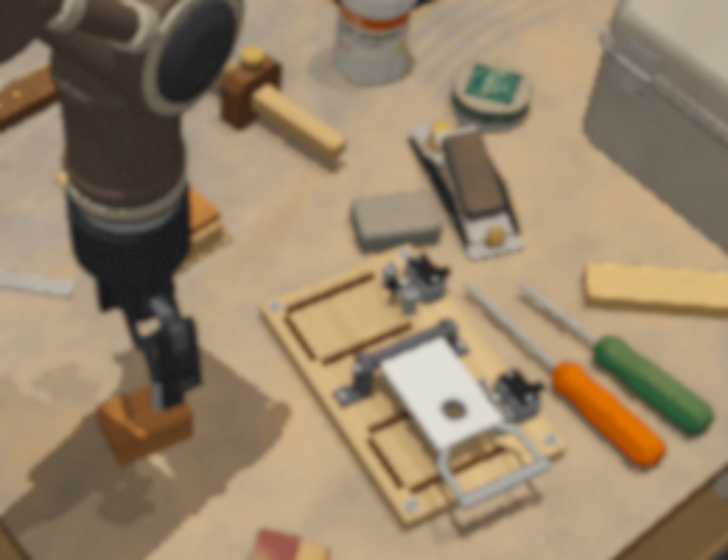

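>>> send_rows --targets '[[[0,0,-0.06,0,0,0],[0,0,-0.1,0,0,0],[0,0,-0.125,0,0,0],[0,0,-0.125,0,0,0],[0,0,-0.125,0,0,0]]]'

```text
t: 9.85
tcp_pos: [0.4202, 0.1612, 0.0108]
tool_rot: [[-0.995, 0.098, 0.001], [0.098, 0.995, 0.0], [-0.001, 0.001, -1.0]]
force: [-0.4, -0.5, 0.3]
gripper_width: 0.0854
finger_force: 0.0
```

>>> send_rows --targets '[[[0,0,0,0,0,0],[0,0,0,0,0,0],[0,0,0,0,0,0],[0,0,0,0,0,0],[0,0,0,0,0,0]]]' --fingers -1 --squeeze 30

```text
t: 10.48
tcp_pos: [0.4201, 0.1612, 0.0108]
tool_rot: [[-0.995, 0.097, 0.001], [0.097, 0.995, 0.0], [-0.001, 0.0, -1.0]]
force: [-0.1, 0.5, 5.8]
gripper_width: 0.0395
finger_force: 32.1
```

Run:
```python
from h import *
s=read_state(); print(s["tcp_pos"],s["force"],s["gripper_width"],np.degrees(np.arctan2(s["tool_rot"][1,1],s["tool_rot"][0,1])))
```

```text
[0.42007315 0.16119778 0.01078768] [-0.08913395  0.49118255  5.7749017 ] 0.039528405464025196 84.407255444524
```

>>> send_rows --targets '[[[0,0,0.05,0,0,0],[0,0,0.125,0,0,0],[0.08,0,0.125,0,0,0],[0.16,-0.004,0.125,0,0,0],[0.24,-0.008,0.125,0,0,0]]]'

```text
t: 11.1
tcp_pos: [0.5643, 0.156, 0.085]
tool_rot: [[-0.995, 0.097, -0.0], [0.097, 0.995, -0.0], [0.0, -0.0, -1.0]]
force: [-0.6, 0.4, -1.5]
gripper_width: 0.0396
finger_force: 31.4
```

>>> send_rows --targets '[[[0.0517,0,0,0,0,0],[0.0517,0,0,0,0,0],[0.0517,0,0,0,0,0],[0.0517,0,-0.03,0,0,0],[0.0517,0,-0.03,0,0,0]]]'

```text
t: 11.72
tcp_pos: [0.5911, 0.1558, 0.0644]
tool_rot: [[-0.995, 0.097, -0.006], [0.097, 0.995, -0.001], [0.006, -0.002, -1.0]]
force: [-0.5, -0.5, -0.7]
gripper_width: 0.0396
finger_force: 31.3
```

```bash
cat > chk.py <<'E'
from ov import *
import sys
p=[.602,.0934,-5.6]; out=[]
zb=float(sys.argv[1])*1000
for n in("scene","top"):
    c,W=snap(n); s=read_state(); print(s["t"],s["tcp_pos"],s["force"],np.degrees(np.arctan2(s["tool_rot"][1,1],s["tool_rot"][0,1])))
    f=4; I=cv2.resize(c["frame"],None,fx=f,fy=f,interpolation=cv2.INTER_CUBIC)
    def L(q,col): cv2.polylines(I,[np.round(poly(c,p,q)*f+1.5).astype(np.int32)],True,col,1)
    ci=np.array(s["tcp_pos"][:2]); a=np.radians(-5.6); R=np.array([[np.cos(a),-np.sin(a)],[np.sin(a),np.cos(a)]])
    j=R.T@(ci-p[:2])*1000; print("tcp in jig mm",j)
    z=s["tcp_pos"][2]*1000-zb
    for zz in(z,z+30): L([(j[0]+x,j[1]+y,zz) for x,y in((-30,-20),(30,-20),(30,20),(-30,20))],(255,0,0))
    L([(-50,37,24),(30,37,24),(30,87,24),(-50,87,24)],(0,255,0)); L(base,(0,0,255))
    r,q=proj(c,J(p,[(0,62,40)])[0]); r,q=int(r*f),int(q*f)
    out.append(I[r-230:r+230,q-200:q+200])
cv2.imwrite("pics/"+sys.argv[2],np.hstack(out))
E
python3 chk.py 0.0105 k1.png
```

```text
11.775 [0.59214749 0.15597661 0.0653607 ] [-0.28211625 -0.07244365 -1.44020767] 84.43190321033647
tcp in jig mm [-15.9118967   61.31652318]
11.825 [0.59310295 0.15611483 0.06618179] [ 0.54729728 -0.34588351 -0.94258834] 84.42808527475178
tcp in jig mm [-14.97448798  61.54732172]
```

View pics/k1.png

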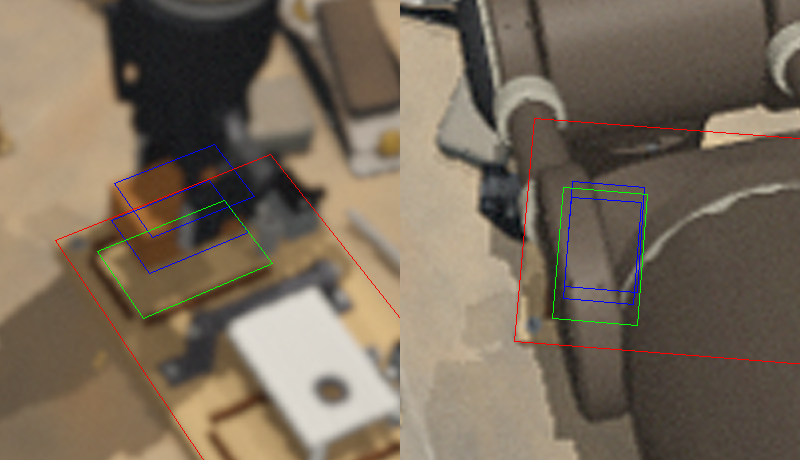

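>>> send_rows --targets '[[[0,0,-0.03,0,0,0],[0,0,-0.05,0,0,0],[0,0,-0.057,0,0,0],[0,0,-0.061,0,0,0],[0,0,-0.061,0,0,0]]]'

```text
t: 12.45
tcp_pos: [0.5946, 0.1562, 0.0305]
tool_rot: [[-0.995, 0.097, 0.0], [0.097, 0.995, 0.0], [-0.0, 0.0, -1.0]]
force: [0.2, -0.4, -0.7]
gripper_width: 0.0395
finger_force: 31.3
```

```bash
python3 chk.py 0.0105 k2.png
```

```text
12.5 [0.59480151 0.15625557 0.03081356] [-0.2470955   0.7137533  -0.45197441] 84.41357637958869
tcp in jig mm [-13.29776496  61.85313952]
12.55 [0.59492705 0.15622642 0.03097797] [-0.3496494  -0.21289116 -0.44188386] 84.40686415351448
tcp in jig mm [-13.16997348  61.83638009]
```

View pics/k2.png

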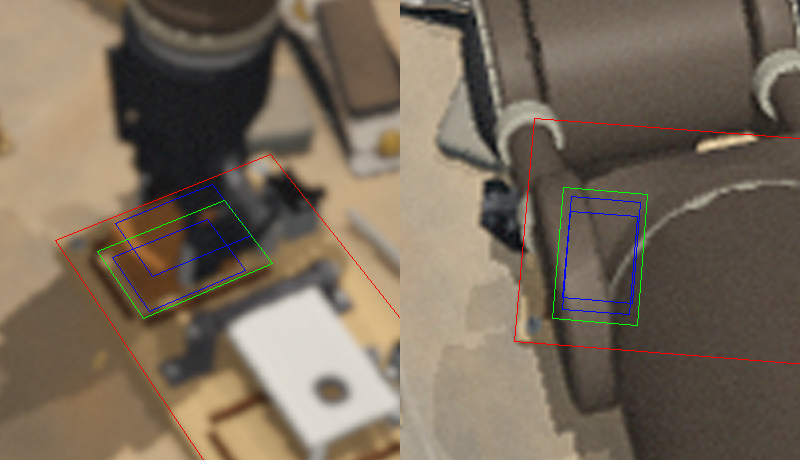

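>>> send_rows --targets '[[[0,0,-0.002,0,0,0],[0,0,-0.004,0,0,0],[0,0,-0.004,0,0,0]]]'

```text
t: 12.92
tcp_pos: [0.5948, 0.1562, 0.0288]
tool_rot: [[-0.995, 0.097, 0.001], [0.097, 0.995, 0.0], [-0.001, 0.0, -1.0]]
force: [-1.6, -1.0, 3.0]
gripper_width: 0.0394
finger_force: 31.8
```

>>> send_rows --targets '[[[0.006,-0.0006,0,0,0,0],[0.012,-0.0012,0,0,0,0],[0.017,-0.0017,0,0,0,0],[0.02,-0.002,0,0,0,0],[0.02,-0.002,0,0,0,0]]]'

```text
t: 13.55
tcp_pos: [0.6055, 0.1552, 0.0288]
tool_rot: [[-0.995, 0.098, -0.003], [0.098, 0.995, 0.0], [0.003, -0.0, -1.0]]
force: [-4.5, 1.3, 6.0]
gripper_width: 0.0394
finger_force: 32.2
```

>>> send_rows --targets '[[[0.0016,-0.0002,0,0,0,0],[0.0032,-0.0003,0,0,0,0],[0.0032,-0.0003,0,0,0,0]]]'

```text
t: 13.92
tcp_pos: [0.6073, 0.1551, 0.0289]
tool_rot: [[-0.995, 0.097, -0.003], [0.097, 0.995, 0.0], [0.003, -0.0, -1.0]]
force: [-4.3, -0.1, 7.2]
gripper_width: 0.0396
finger_force: 32.2
```

Friction only so far; keep pushing in small steps until the force jumps.

>>> send_rows --targets '[[[0.0016,-0.0002,0,0,0,0],[0.0032,-0.0003,0,0,0,0],[0.0032,-0.0003,0,0,0,0]]]'

```text
t: 14.3
tcp_pos: [0.6084, 0.155, 0.0289]
tool_rot: [[-0.995, 0.097, -0.004], [0.097, 0.995, 0.0], [0.004, -0.0, -1.0]]
force: [-6.9, 0.3, 8.6]
gripper_width: 0.0395
finger_force: 32.4
```

>>> send_rows --targets '[[[0.0016,-0.0002,0,0,0,0],[0.0016,-0.0002,0,0,0,0]]]'

```text
t: 14.55
tcp_pos: [0.6085, 0.155, 0.0289]
tool_rot: [[-0.995, 0.097, -0.007], [0.097, 0.995, 0.0], [0.007, -0.001, -1.0]]
force: [-9.4, 0.7, 10.1]
gripper_width: 0.0396
finger_force: 32.7
```

>>> send_rows --targets '[[[0.002,-0.0002,0,0,0,0],[0.003,-0.0003,0,0,0,0],[0.003,-0.0003,0,0,0,0]]]'

```text
t: 14.92
tcp_pos: [0.6084, 0.155, 0.0289]
tool_rot: [[-0.995, 0.097, -0.011], [0.097, 0.995, 0.0], [0.011, -0.001, -1.0]]
force: [-12.0, 0.9, 13.8]
gripper_width: 0.0389
finger_force: 33.1
```

>>> send_rows --targets '[[[0,0,0,0,0,0],[0,0,0,0,0,0],[0,0,0,0,0,0]]]' --fingers 0.35

```text
t: 15.3
tcp_pos: [0.6134, 0.1542, 0.028]
tool_rot: [[-0.995, 0.098, 0.0], [0.098, 0.995, 0.0], [-0.0, 0.0, -1.0]]
force: [0.5, -0.6, 0.1]
gripper_width: 0.0575
finger_force: 0.0
```

>>> send_rows --targets '[[[0,0,0.03,0,0,0],[0,0,0.1,0,0,0],[0,0,0.2,0,0,0],[0,0,0.3,0,0,0],[0,0,0.3,0,0,0]]]'

```text
t: 15.92
tcp_pos: [0.6184, 0.1552, 0.2174]
tool_rot: [[-0.995, 0.097, 0.016], [0.098, 0.995, 0.003], [-0.016, 0.004, -1.0]]
force: [1.0, -0.1, -0.1]
gripper_width: 0.0575
finger_force: 0.0
```

>>> send_rows --targets '[[[-0.01,-0.1,-0.02,0,0,0],[-0.02,-0.2,-0.06,0,0,0],[-0.0395,-0.31,-0.1,0,0,0],[-0.0395,-0.31,-0.1,0,0,0],[-0.0395,-0.31,-0.1,0,0,0]]]' --fingers -0.2

```text
t: 16.55
tcp_pos: [0.589, -0.0321, 0.1479]
tool_rot: [[-0.995, 0.099, -0.001], [0.099, 0.995, 0.001], [0.001, 0.001, -1.0]]
force: [-0.0, 0.7, 0.6]
gripper_width: 0.0343
finger_force: 0.0
```

```bash
cat > chk2.py <<'E'
from ov import *
import sys
p=[.602,.0934,-5.6]; out=[]
for n in("scene","top"):
    c,W=snap(n); s=read_state(); print(s["t"],s["tcp_pos"],s["force"])
    f=3; I=cv2.resize(c["frame"],None,fx=f,fy=f,interpolation=cv2.INTER_CUBIC)
    x,y,z=np.moveaxis(W,-1,0)
    P=W[(x>.55)&(x<.67)&(y>.11)&(y<.2)&(z>.044)&(z<.052)]; print(n,len(P),rect(P) if len(P) else 0, np.nanmean(P[:,2]))
    def L(q,col): cv2.polylines(I,[np.round(poly(c,p,q)*f+1).astype(np.int32)],True,col,1)
    L([(x,y,48) for x,y in((-30,42),(30,42),(30,82),(-30,82))],(255,0,0))
    L([(-29,-126,47),(29,-126,47)],(255,0,255))
    r,q=proj(c,J(p,[(0,-10,40)])[0]); r,q=int(r*f),int(q*f)
    out.append(I[r-230:r+230,q-200:q+200])
cv2.imwrite("pics/"+sys.argv[1],np.hstack(out))
E
python3 chk2.py k3.png
```

```text
16.6 [ 0.58979186 -0.03121497  0.1485529 ] [ 0.68917696 -0.36773036  0.06578146]
scene 506 [623.2 156.4  42.9  94.8  85.9] 0.04823769546083637
16.65 [ 0.59015548 -0.03065727  0.14886887] [0.06407265 0.38288226 0.03402116]
top 428 [621.2 154.3  39.9  87.4  84.3] 0.046624056279827936
```

View pics/k3.png

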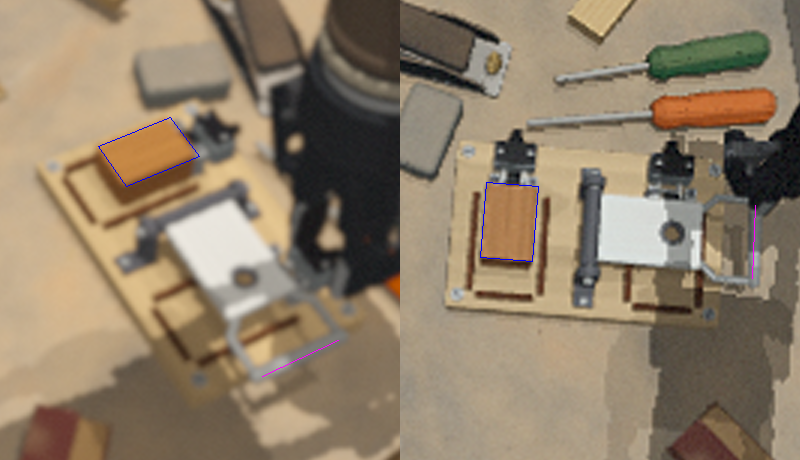

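>>> send_rows --targets '[[[0,0,-0.06,0,0,0],[0,0,-0.12,0,0,0],[0,0,-0.15,0,0,0],[0,0,-0.15,0,0,0]]]'

```text
t: 17.15
tcp_pos: [0.5887, -0.0305, 0.0572]
tool_rot: [[-0.995, 0.096, -0.002], [0.096, 0.995, 0.0], [0.002, 0.0, -1.0]]
force: [0.9, -0.5, 0.6]
gripper_width: 0.0342
finger_force: 0.0
```

```bash
python3 chk2.py k4.png
```

```text
17.2 [ 0.58988052 -0.03086187  0.05846195] [ 0.5049588   0.23348621 -0.15214296]
scene 507 [623.4 155.6  43.   95.9  84.1] 0.048231564116996264
17.25 [ 0.59068864 -0.03121679  0.05935609] [ 0.90606136 -0.08446089 -0.11569229]
top 432 [623.3 154.2  39.7  91.5  84.5] 0.0467254406652144
```

View pics/k4.png

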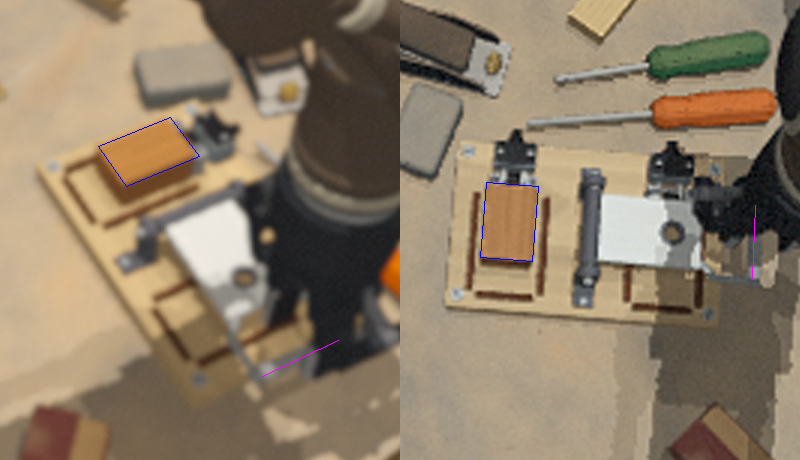

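>>> send_rows --targets '[[[0,0,-0.02,0,0,0],[0,0,-0.04,0,0,0],[0,0,-0.051,0,0,0],[0,0,-0.051,0,0,0]]]'

```text
t: 17.75
tcp_pos: [0.5884, -0.0317, 0.0265]
tool_rot: [[-0.995, 0.098, -0.002], [0.098, 0.995, 0.0], [0.002, 0.0, -1.0]]
force: [-0.4, -0.8, -0.3]
gripper_width: 0.0346
finger_force: 0.0
```

>>> send_rows --targets '[[[0,0,0,0,0,0],[0,0,0,0,0,0],[0,0,0,0,0,0],[0,0,0,0,0,0]]]' --fingers -1 --squeeze 25

```text
t: 18.25
tcp_pos: [0.5896, -0.0328, 0.0278]
tool_rot: [[-0.995, 0.097, 0.0], [0.097, 0.995, -0.002], [-0.001, -0.002, -1.0]]
force: [0.4, -4.6, -0.2]
gripper_width: 0.009
finger_force: 25.0
```

Run:
```python
from ov import *
s=read_state(); print(s["t"],s["tcp_pos"],s["force"],s["gripper_width"],s["joints"])
```

```text
18.25 [ 0.58955842 -0.03278832  0.02782212] [ 0.40128309 -4.64912694 -0.18034007] 0.009009443927917237 [ -7.36206457  29.03052661 104.73972027  -0.11825558  46.19068178
 -91.71521406]
```

Run:
```python
import numpy as np
ph=np.concatenate([np.linspace(181.7,181.7-15*9.4,16), [36,31,26,21.5,17, 13.5,10.5,7.5,5,3]])
P=np.array([[.0976*126*np.cos(np.radians(a)),.9952*126*np.cos(np.radians(a)),126*np.sin(np.radians(a))] for a in ph])/600
for k in range(0,25,5): print(ph[k].round(1),[r.tolist()+[0,0,0] for r in (P[k+1:k+6]-P[k]).round(4)])
print(P[-1]*600)
```

```text
181.7 [[0.0002, 0.0018, 0.0344, 0, 0, 0], [0.0009, 0.0091, 0.068, 0, 0, 0], [0.0021, 0.0219, 0.0999, 0, 0, 0], [0.0039, 0.0396, 0.1294, 0, 0, 0], [0.0061, 0.0619, 0.1555, 0, 0, 0]]
134.7 [[0.0026, 0.0262, 0.0221, 0, 0, 0], [0.0055, 0.0557, 0.0396, 0, 0, 0], [0.0086, 0.0876, 0.0521, 0, 0, 0], [0.0119, 0.1212, 0.0591, 0, 0, 0], [0.0152, 0.1554, 0.0606, 0, 0, 0]]
87.7 [[0.0033, 0.034, -0.0042, 0, 0, 0], [0.0066, 0.0668, -0.0139, 0, 0, 0], [0.0096, 0.0977, -0.0289, 0, 0, 0], [0.0123, 0.1257, -0.0487, 0, 0, 0], [0.0147, 0.1501, -0.0729, 0, 0, 0]]
40.7 [[0.001, 0.0106, -0.0135, 0, 0, 0], [0.002, 0.0207, -0.0288, 0, 0, 0], [0.0029, 0.0294, -0.0449, 0, 0, 0], [0.0035, 0.036, -0.06, 0, 0, 0], [0.0041, 0.0414, -0.0755, 0, 0, 0]]
17.0 [[0.0003, 0.0034, -0.0124, 0, 0, 0], [0.0006, 0.0056, -0.0231, 0, 0, 0], [0.0007, 0.0073, -0.034, 0, 0, 0], [0.0008, 0.0083, -0.0431, 0, 0, 0], [0.0009, 0.0088, -0.0504, 0, 0, 0]]
[ 12.28074657 125.22335024   6.59433049]
```

>>> send_rows --targets '[[[0.0002,0.0018,0.0344,0,0,0],[0.0009,0.0091,0.068,0,0,0],[0.0021,0.0219,0.1,0,0,0],[0.0039,0.0396,0.1294,0,0,0],[0.0061,0.0619,0.1555,0,0,0]]]'

```text
t: 18.88
tcp_pos: [0.593, 0.0026, 0.1229]
tool_rot: [[-0.995, 0.096, -0.0], [0.096, 0.995, -0.006], [-0.0, -0.006, -1.0]]
force: [-2.3, -9.0, 5.4]
gripper_width: 0.0089
finger_force: 24.4
```

>>> send_rows --targets '[[[0.0026,0.0242,0.0221,0,0,0],[0.0055,0.0537,0.0396,0,0,0],[0.0086,0.0856,0.0521,0,0,0],[0.0119,0.1192,0.0591,0,0,0],[0.0152,0.1534,0.0606,0,0,0]]]'

```text
t: 19.5
tcp_pos: [0.6023, 0.0984, 0.1586]
tool_rot: [[-0.995, 0.098, 0.001], [0.098, 0.995, 0.0], [-0.001, 0.0, -1.0]]
force: [0.7, -1.7, -3.2]
gripper_width: 0.0084
finger_force: 25.7
```

>>> send_rows --targets '[[[0.0033,0.034,-0.0042,0,0,0],[0.0066,0.0668,-0.0139,0,0,0],[0.0096,0.0977,-0.0289,0,0,0],[0.0123,0.1257,-0.0487,0,0,0],[0.0147,0.1501,-0.0729,0,0,0]]]'

```text
t: 20.12
tcp_pos: [0.611, 0.1886, 0.1119]
tool_rot: [[-0.995, 0.097, -0.0], [0.097, 0.995, -0.0], [0.0, -0.0, -1.0]]
force: [1.7, -1.8, 0.4]
gripper_width: 0.0091
finger_force: 26.8
```

>>> send_rows --targets '[[[0.001,0.0106,-0.0135,0,0,0],[0.002,0.0207,-0.0288,0,0,0],[0.0029,0.0294,-0.0449,0,0,0],[0.0035,0.036,-0.06,0,0,0],[0.0041,0.0414,-0.0755,0,0,0]]]'

```text
t: 20.75
tcp_pos: [0.6133, 0.2123, 0.0676]
tool_rot: [[-0.995, 0.098, -0.0], [0.098, 0.995, -0.0], [0.0, -0.0, -1.0]]
force: [-0.2, -1.5, 0.4]
gripper_width: 0.0085
finger_force: 27.0
```

>>> send_rows --targets '[[[0.0003,0.0034,-0.0124,0,0,0],[0.0006,0.0056,-0.0231,0,0,0],[0.0007,0.0073,-0.034,0,0,0],[0.0008,0.0083,-0.0431,0,0,0],[0.0009,0.0088,-0.0504,0,0,0]]]'

```text
t: 21.38
tcp_pos: [0.6138, 0.2177, 0.0376]
tool_rot: [[-0.995, 0.098, -0.0], [0.098, 0.995, -0.0], [0.0, -0.0, -1.0]]
force: [-1.0, -1.3, 0.0]
gripper_width: 0.0084
finger_force: 26.9
```

>>> send_rows --targets '[[[0,0,0,0,0,0],[0,0,0,0,0,0],[0,0,0,0,0,0]]]'

```text
t: 21.75
tcp_pos: [0.6139, 0.2177, 0.038]
tool_rot: [[-0.995, 0.098, -0.0], [0.098, 0.995, 0.0], [0.0, 0.0, -1.0]]
force: [-0.7, -0.5, 0.1]
gripper_width: 0.0089
finger_force: 26.9
```

>>> send_rows --targets '[[[0,0,-0.002,0,0,0],[0,0,-0.004,0,0,0],[0,0,-0.006,0,0,0],[0,0,-0.008,0,0,0],[0,0,-0.009,0,0,0]]]'

```text
t: 22.38
tcp_pos: [0.6139, 0.2178, 0.0324]
tool_rot: [[-0.995, 0.097, -0.0], [0.097, 0.995, 0.0], [0.0, 0.0, -1.0]]
force: [-0.6, 0.6, 0.3]
gripper_width: 0.0089
finger_force: 27.0
```

>>> send_rows --targets '[[[0,0,-0.0007,0,0,0],[0,0,-0.0015,0,0,0],[0,0,-0.002,0,0,0],[0,0,-0.002,0,0,0]]]'

```text
t: 22.88
tcp_pos: [0.6139, 0.2178, 0.0313]
tool_rot: [[-0.995, 0.098, -0.0], [0.098, 0.995, 0.0], [0.0, 0.0, -1.0]]
force: [0.1, 2.3, 1.6]
gripper_width: 0.0089
finger_force: 27.1
```

>>> send_rows --targets '[[[0,0,-0.0008,0,0,0],[0,0,-0.0016,0,0,0],[0,0,-0.0016,0,0,0]]]'

```text
t: 23.25
tcp_pos: [0.6139, 0.2178, 0.0305]
tool_rot: [[-0.995, 0.097, -0.0], [0.097, 0.995, 0.0], [0.0, 0.0, -1.0]]
force: [-1.9, 3.1, 0.4]
gripper_width: 0.009
finger_force: 27.1
```

>>> send_rows --targets '[[[0,0,-0.0016,0,0,0],[0,0,-0.0032,0,0,0],[0,0,-0.0032,0,0,0],[0,0,-0.0032,0,0,0]]]'

```text
t: 23.75
tcp_pos: [0.614, 0.2179, 0.0303]
tool_rot: [[-0.995, 0.097, -0.0], [0.097, 0.995, 0.0], [0.0, 0.0, -1.0]]
force: [-6.1, 1.6, 9.1]
gripper_width: 0.0088
finger_force: 27.9
```

```bash
cat > lf.py <<'E'
from ov import *
p=[.602,.0934,-5.6]; s=read_state(); print(s["t"],s["tcp_pos"],s["force"])
a=np.radians(-5.6); R=np.array([[np.cos(a),-np.sin(a)],[np.sin(a),np.cos(a)]])
for n in("scene","top"):
    c,W=snap(n,n+"_l%.0f.png"%(s["t"]*100)); j=(W[...,:2]-p[:2])@R*1000; z=W[...,2]*1000
    m=(abs(j[...,0])<22)&(j[...,1]>12)&(j[...,1]<78)&(z>40)&(z<75)
    A=np.c_[j[m],np.ones(m.sum())]; k=np.linalg.lstsq(A,z[m],rcond=None)[0]; r=z[m]-A@k; g=abs(r)<3
    k=np.linalg.lstsq(A[g],z[m][g],rcond=None)[0]; print(n,m.sum(),"slope y",k[1].round(4),"z at axis",k[2].round(2))
E
python3 lf.py
```

```text
23.75 [0.61400833 0.21787783 0.03026538] [-6.12005909  1.58368134  9.12129481]
scene 518 slope y -0.0054 z at axis 55.18
top 0 slope y 0.0 z at axis 0.0
```

>>> send_rows --targets '[[[0,0,0.0015,0,0,0],[0,0,0.0015,0,0,0]]]'

```text
t: 24.1
tcp_pos: [0.614, 0.2179, 0.0303]
tool_rot: [[-0.995, 0.097, -0.0], [0.097, 0.995, 0.0], [0.0, 0.0, -1.0]]
force: [-3.1, 1.3, 6.7]
gripper_width: 0.0088
finger_force: 27.7
```

>>> send_rows --targets '[[[0,0,0,0,0,0],[0,0,0,0,0,0],[0,0,0,0,0,0]]]' --fingers -0.25

```text
t: 24.48
tcp_pos: [0.6141, 0.2173, 0.0289]
tool_rot: [[-0.995, 0.098, 0.0], [0.098, 0.995, -0.0], [-0.0, -0.0, -1.0]]
force: [-0.5, 0.7, 0.2]
gripper_width: 0.0318
finger_force: 0.0
```

>>> send_rows --targets '[[[0,0,0.02,0,0,0],[0,0,0.08,0,0,0],[0,0,0.16,0,0,0],[0,0,0.25,0,0,0],[0,0,0.33,0,0,0]]]'

```text
t: 25.1
tcp_pos: [0.6144, 0.2177, 0.2305]
tool_rot: [[-0.995, 0.097, 0.002], [0.097, 0.995, 0.001], [-0.002, 0.001, -1.0]]
force: [0.6, 0.7, -0.1]
gripper_width: 0.0322
finger_force: 0.0
```

>>> send_rows --targets '[[[-0.1,0.02,0,0,0,0],[-0.2,0.05,0,0,0,0],[-0.3,0.1,0,0,0,0],[-0.4,0.2,0,0,0,0],[-0.4,0.25,0,0,0,0]]]'

```text
t: 25.72
tcp_pos: [0.3717, 0.3682, 0.2285]
tool_rot: [[-0.995, 0.097, 0.001], [0.097, 0.995, 0.001], [-0.001, 0.001, -1.0]]
force: [0.8, 1.3, 1.0]
gripper_width: 0.0321
finger_force: 0.0
```

```bash
python3 lf.py
python3 - <<'E'
from h import *
import glob
o=[]
for n,(r0,r1,c0,c1) in(("scene",(190,310,260,400)),("top",(120,240,260,400))):
    f=sorted(glob.glob("pics/%s_l*.png"%n))[-1]; o.append(cv2.resize(cv2.imread(f)[r0:r1,c0:c1],None,fx=2.85,fy=2.85,interpolation=cv2.INTER_CUBIC))
cv2.imwrite("pics/end.png",np.hstack(o))
for t in("blank_c","drilled_1_c","pad_c","cork_block_c","caliper_c","marking_gauge_c"):print(t,[(round(m["confidence"],2),np.round(m["pixel"]).tolist()) for m in optics.find_in(t,"top")[:3]])
E
```

```text
25.725 [0.37173069 0.36819847 0.22847053] [0.80710708 1.26098976 0.99868648]
scene 519 slope y -0.0084 z at axis 55.38
top 530 slope y 0.0006 z at axis 52.73
blank_c []
drilled_1_c [(0.81, [207.0, 208.0]), (0.53, [214.0, 193.0])]
pad_c [(0.68, [142.0, 269.0])]
cork_block_c [(0.58, [259.0, 374.0])]
caliper_c []
marking_gauge_c [(0.59, [151.0, 191.0])]
```

View pics/end.png

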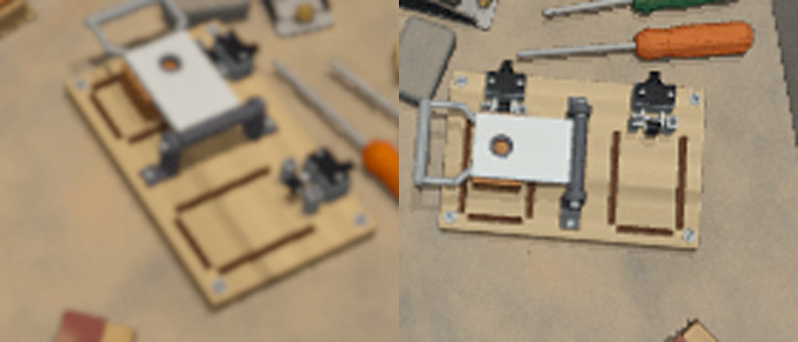

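```bash
python3 -c "
from station import bot
print(bot.sign_off())"
```

```text
the job is handed in; nothing more can be done
None
```

The undrilled blank is in the left station, pushed back until it stopped hard against the posts; the leaf has been swung across and lowered flat onto it, and I handed the job in at about 26 s. I judged it home from the push force and its measured position, within about 1 mm of the seat. I could not read the switch lever's angle directly. The caliper wasn't detected in the last picture, so I didn't confirm its position at the end; the arm never went near it at bench height.

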